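# Hold a spread snap ring at the groove of an inking-roller axle

### The job

Take the circlip pliers off their wooden rest, squeeze the handles fully so that the snap ring on the tips is spread, and slide the ring from above over the axle stub of the upright roller, down to the groove just above the brass collar. Finish while still holding the pliers squeezed: the ring stays spread, level and centred round the stub at the groove, hanging free without being pressed on the collar or the stub. Leave the other things on the table alone.

Things in the scene. Friction and masses are not known exactly. Their poses are not given: they have to be found in the camera images.
- pliers: Circlip pliers, 0.16 kg, the ring already hooked under the tips; lying on the rest. Origin: on the pivot axis, at the underside. x points from pivot to ring, z up. Two mirrored black handles (z 0 to 13 mm) run back to x = -109 mm. Squeezing them opens the tips against a spring; it springs back when let go.
- handle_mid (a point): Midway between the handles, 50 mm behind the pivot, where to grip; at mid height of the handles, 34.5 mm above the table at the start. Axes as the pliers; squeeze along y. Over the outer faces here: 60 mm relaxed (splayed 10 degrees each, 80 mm at the rear ends), 43 mm and parallel at the stop. Spring: 3 N per handle at first, 8 N at the stop; 20 to 35 N of grip is safe.
- rest: Fixed wooden rest under the pliers: plywood base 125 x 100 x 5 mm with two battens across it, tops at 28 mm, one under the pivot and one under the handle ends, 80 mm free between them. Origin on the table below the pivot, within 7 mm; x as the pliers, within 0.06 rad.
- ring_center (a point): Centre of the steel snap ring, at mid thickness, 60 mm ahead of the pivot, 2.5 mm below the pliers' underside. Axes as the pliers. The ring is 3 mm thick, 46 mm across outside when spread; inside about 26 mm wide relaxed (too small for the stub), 35 mm spread. Its gap faces the pivot. No part of the pliers reaches lower than its underside.
- armleft (a joint): How far the pliers are squeezed, rad, both arms alike: 0 relaxed, ring closed; 0.175 at the stop, ring fully spread. The ring clears the stub above 0.14.
- roller: Fixed inking roller on end in a wooden block 110 mm square, 30 mm high; origin on the table under its axis, z up. Rubber body 66 mm in diameter up to 114 mm above the table, steel disc 60 mm across to 118 mm, brass collar 46 mm across to 130 mm, then the steel axle stub, 30 mm in diameter, up to 160 mm.
- groove (a point): Centre of the groove in the axle stub, on its vertical axis, 133.5 mm above the table. The groove is a 25 mm diameter neck, 7 mm high, right above the collar (130 to 137 mm). A ring resting on the collar has its centre 2 mm below this point. z up.
- stub_end (a point): Centre of the upper end of the axle stub, 160 mm above the table, 26.5 mm above the groove's centre; the last 3 mm taper to 24 mm in diameter.
- ink_tin: Bystander: round dark ink tin, 72 mm in diameter, 45 mm high, origin under its centre.
- small_tin: Bystander: open red tin, 80 x 60 x 50 mm, origin under its centre.
- palette_knife: Bystander: palette knife lying flat, 195 mm long, 14 mm high, origin near its middle.
- oil_bottle: Bystander: white plastic bottle, 60 mm in diameter, 130 mm high, origin under its centre.
Things that resemble listed ones, but are neither listed nor needed, are in the scene too. Of the things that look like the roller, take the one that is farthest to the robot's right at the start.

How it is judged:
On the way:
1. the ring, spread, is held above the end of the axle stub (value of joint armleft above 0.14 rad and horizontal distance between ring_center and stub_end below 0.012 m and z of ring_center in the frame of stub_end above 0 m), for 0.05 s.
At the end, for the whole second after the job is handed in: The robot still grips the pliers (over 3 N) with the handles squeezed past 0.14 rad; the ring's centre is within 5 mm of the stub's axis and within 4 mm of the groove's centre in height, the pliers level within 0.12 rad, pressing on the roller with less than 6 N, and at rest (value of joint armleft above 0.14 rad and contact force between the fingers and pliers above 3 N and horizontal distance between ring_center and groove below 0.005 m and z of ring_center in the frame of groove between -0.004 and 0.004 m and angle between pliers's own z axis and vertical below 0.12 rad and contact force between pliers and roller below 6 N and linear speed of pliers below 0.03 m/s); the arm keeps its last pose, push and grip.
It fails at once if a bystander was moved by more than 25 mm (distance of any of ink_tin, small_tin, palette_knife, oil_bottle from where it was at the start of the episode above 0.025 m).
It also fails if it takes over 48 s, if anything falls off the work surface, if the arm or the gripper's body presses on something with over 40 N, if the wrist force passes 120 N, or if a joint passes its speed limit or range.

### The arm

A 6-joint arm with a two-finger parallel gripper is mounted at the origin on the work surface. World frame = base frame: x ahead of the robot, y to its left, z up, the work surface at z = 0. Lengths are in m, angles in rad, forces in N, time in s.
With the tool pointing down it reaches from about 0.35 to 0.725 m from the base axis. Payload 4.3 kg.
Tool frame: the origin (TCP) lies midway between the tips of the shut fingers; the grasp point (between the pads) lies grasp_offset behind it (grasp_offset is the distance from the TCP to the grasp point, in m); z points along the fingers, y is the direction in which the jaws open and shut (so a half turn about z gives the same grasp; the last joint's range is limited). The gripper opens to 85 mm and grips with 20 to 120 N. Pads are 22 mm wide; open, the fingers measure 114 mm over their backs; the gripper's body (76 mm by 85 mm) begins 54 mm behind the grasp point. The pads swing forward as they close: fully open they stand 13 mm farther back than shut.
Start: joints at [1.133, 0.377, 0.081, 1.274, 0, 1.46], TCP at [0.185, 0.544, 0.231] pointing down, gripper open.
Joint ranges: [-2.72, 2.72], [-0.84, 1.66], [-1.02, 1.22], [-1.77, 2.12], [-1.37, 1.28], [-3.14, 3.14]. Speed limits (rad/s): [2.57, 2.57, 3.14, 3.14, 3.14, 3.14].

### API

Orientations are given as a unit quaternion [x, y, z, w].
In Python, from rig import * gives the robot as it stands. The module is installed in compiled form; this text tells all that it offers.
- The arm moves only by the shell command python3 -m handwheel 'ROWS' [OPENING]. ROWS is JSON, a list of rows, each an object of numbers: "x", "y", "z": the shift along the tool's x, y, z in mm; "roll": the turn about the tool's z in rad. In form: [{"x": .., "y": .., "z": .., "roll": ..}, ...]. A call has 1 to 20 rows; each row shifts and turns the commanded pose from where the row before left it, along the tool's axes as they then stand; what a row does not reach is not made up. A row lasts 1/8 s, in which the tool goes at most 62.5 mm and 10.7 degrees, less where a joint would pass 70% of its speed; a pose out of reach is approached as far as the arm can. A call is refused whole if a number of a shift passes 62.5 or a number of a turn 0.188, either way. A call with a gripper value outside its range is refused whole. OPENING is the finger opening in mm, from 0 to 85.4, set as the call begins (- or left out, the last holds). The fingers move at their own pace and stop on an object; the grip force is fixed at half the most. Time passes only in rows, so rows that do not move let the fingers close. It gives the time, the measured TCP pose, the force and the opening at its end, in the units of the state.
- read_state(): the state, without advancing time (a new reading comes with each control period).
- read_camera(name): name is "side" or "top"; returns the picture (400x640x3 uint8, red, green, blue); there is no depth.
- camera_params(name): a dict with "fx", "fy", "cx", "cy" (pixels), "k1" (the pictures are not rectified: a ray, as slopes to the right and down, at radius r is drawn at 1 + k1 r^2 times it, then the intrinsics apply), "R" (3x3) and "t" (3): a world point X has camera coordinates R X + t. Camera axes: x right, y down, z forward; pixel columns grow to the right and rows downward; lengths in m; the calibration is good to about 2 mm. A picture is of the moment at which its call begins. camera_params takes no time and is no camera call.
- sign_off(): hands the job in, once; it reports no verdict.
The state is a dict: "clock": time; "q": joint angles; "qd": joint speeds; "joint_torque": joint torques, N m; "ee_pos": TCP position; "ee_rot": TCP orientation; "contact_force": force on the tool from outside, world axes, zero at the start; "moment": the same for the moment, N m; "grip_width": finger opening in m.
Only numpy, scipy, OpenCV 4.12 (cv2) and the standard library are available. Lean on these libraries where they do the work, as an engineer would, in place of code of your own. Each camera call takes 0.05 s, during which the arm holds its last target.

## Working session

There is one attempt and no reset: what is moved stays moved. The work goes in short steps, Python scripts to look and compute and a shell command to move; the robot and the scene stay as the last step left them, time stands still between calls to the robot, and variables do not carry over. Pictures are saved under pics/ and viewed, and the job is handed in when it is done.

```bash
mkdir -p pics; ls; python3 - <<'E'
from rig import *
import cv2
for n in ("side","top"):
    im=read_camera(n); cv2.imwrite(f"pics/{n}0.png",im[:,:,::-1])
    print(n,camera_params(n))
s=read_state(); print(s)
try: print(grasp_offset)
except Exception as e: print(e)
E
```

```text
pics
side {'fx': 489.90013530975716, 'fy': 489.90013530975716, 'cx': 327.3237165462822, 'cy': 202.0286212209478, 'k1': -0.061675412555403375, 'R': array([[ 9.99993239e-01,  2.83146544e-03,  2.34641674e-03],
       [ 3.66829126e-03, -7.23326753e-01, -6.90496164e-01],
       [-2.57890028e-04,  6.90500103e-01, -7.23332249e-01]]), 't': array([-0.57909704,  0.17444037,  1.31193796])}
top {'fx': 415.6874972685063, 'fy': 415.6874972685063, 'cx': 316.59985264011266, 'cy': 198.55686109329633, 'k1': 0.032785649936514415, 'R': array([[-0.01439081, -0.99986876, -0.00744042],
       [-0.98103026,  0.01555757, -0.19322937],
       [ 0.19331977,  0.00451855, -0.9811254 ]]), 't': array([0.16271382, 0.61926111, 1.151559  ])}
{'clock': 0.1, 'q': array([ 1.13271143e+00,  3.77967379e-01,  7.98001540e-02,  1.27439562e+00,
       -2.85177314e-06,  1.46053457e+00]), 'qd': array([-0.0002056 , -0.0009822 ,  0.00141999,  0.00074147, -0.00236074,
        0.00260594]), 'joint_torque': array([ 1.47225597e-03, -4.64696181e+01,  2.70582300e+01,  1.20402809e-02,
       -1.52080615e-04,  1.48742978e-07]), 'ee_pos': array([0.18487252, 0.54387098, 0.23048296]), 'ee_rot': array([ 1.63178523e-01,  9.86596163e-01, -8.50655190e-04, -2.37770954e-04]), 'contact_force': array([ 0.05772871, -0.2034449 ,  0.29453298]), 'moment': array([-0.00611882, -0.05220064, -0.07439114]), 'grip_width': 0.08583511650906708}
0.0187
```

View pics/side0.png

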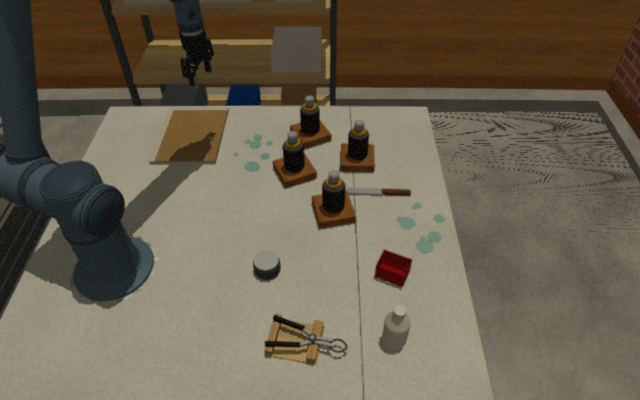

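View pics/top0.png

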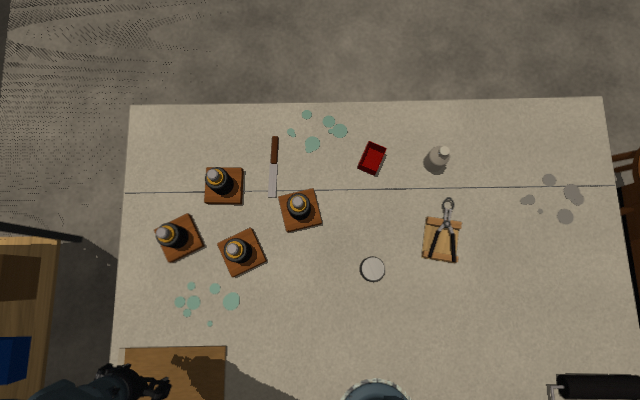

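The four roller-like things are at these top-view pixels: (222,183), (176,235), (240,250) and (300,207). The one farthest to the robot's right (-y, so image right) is (300,207), which is (333,195) in the side view. I'll confirm it in an enlarged crop and measure.

```bash
cat > h.py <<'E'
import numpy as np, cv2
from scipy.optimize import least_squares
from rig import *
P={n:camera_params(n) for n in ("side","top")}
def proj(n,X):
    p=P[n]; c=np.atleast_2d(X)@p["R"].T+p["t"]; s=c[:,:2]/c[:,2:]
    s=s*(1+p["k1"]*(s**2).sum(1,keepdims=True))
    return s*[p["fx"],p["fy"]]+[p["cx"],p["cy"]]
def onplane(n,uv,z):
    return least_squares(lambda a: (proj(n,[a[0],a[1],z])[0]-uv),[0.5,0]).x
def tri(uvs,uvt):
    r=least_squares(lambda X: np.r_[proj("side",X)[0]-uvs,proj("top",X)[0]-uvt],[0.5,0,0.1]); return r.x,r.fun
def crop(n,im,u,v,w,h,k,name):
    c=im[v-h:v+h,u-w:u+w]; cv2.imwrite("pics/"+name,cv2.resize(c,None,fx=k,fy=k,interpolation=cv2.INTER_CUBIC)[:,:,::-1])
E
python3 - <<'E'
from h import *
S=cv2.imread("pics/side0.png")[:,:,::-1];T=cv2.imread("pics/top0.png")[:,:,::-1]
a=S[160:235,295:375];b=T[175:245,265:335]
k=lambda c:cv2.resize(c,(400,400*c.shape[0]//c.shape[1]),interpolation=cv2.INTER_CUBIC)
A,B=k(a),k(b);h=max(len(A),len(B))
pad=lambda c:np.pad(c,((0,h-len(c)),(0,0),(0,0)))
cv2.imwrite("pics/roll.png",np.hstack([pad(A),pad(B)])[:,:,::-1])
a=S[305:370,255:355];b=T[190:270,410:475]
A=cv2.resize(a,None,fx=4,fy=4,interpolation=cv2.INTER_CUBIC);B=cv2.resize(b,None,fx=6,fy=6,interpolation=cv2.INTER_CUBIC);h=max(len(A),len(B))
cv2.imwrite("pics/pl.png",np.hstack([pad(A),pad(B)])[:,:,::-1])
E
```

```text
(no output)
```

View pics/roll.png

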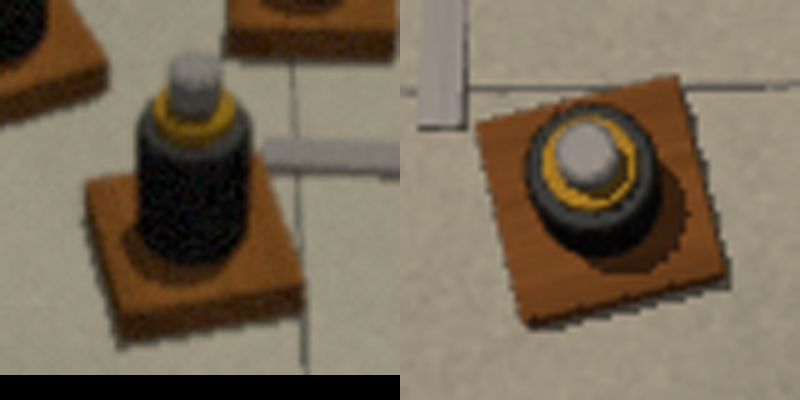

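View pics/pl.png

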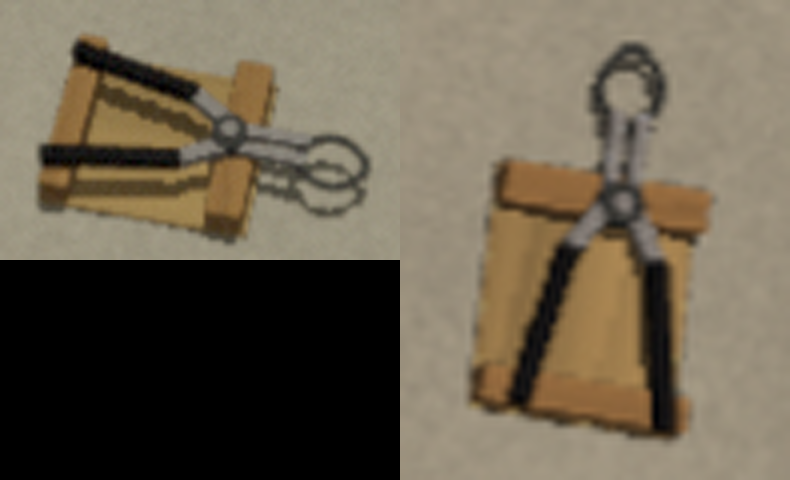

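The crops confirm the roller: its block, collar and stub match the description. The stub top is at about (297.7,201.3) in top and (333.8,173) in side. The pliers' pivot is at about (447,223.5) in top and (312,337.5) in side, with the ring at (448,203.5) and (338.5,345). Next I'll compute the positions.

```bash
python3 - <<'E'
from h import *
S=cv2.imread("pics/side0.png")[:,:,::-1];T=cv2.imread("pics/top0.png")[:,:,::-1]
print("stub",tri([333.4,172.5],[297.3,200.8]))
for n,uv in (("side",[333.4,172.5]),("top",[297.3,200.8])): print(n,onplane(n,uv,.16))
# yellow masks
for n,I,(u0,u1,v0,v1) in (("side",S,(320,350,165,195)),("top",T,(285,320,190,225))):
    c=cv2.cvtColor(I[v0:v1,u0:u1].copy(),cv2.COLOR_RGB2HSV); m=((c[...,1]>120)&(c[...,2]>70)&(c[...,0]>18)&(c[...,0]<32))
    y,x=np.nonzero(m); print(n,m.sum(),x.min()+u0,x.max()+u0,y.min()+v0,y.max()+v0)
# pliers
for nm,us,ut,z in (("pivot",[311.75,337.25],[446.6,223.2],.040),("ring",[338.3,345],[447.9,203.4],.0255)):
    print(nm,tri(us,ut)); print(onplane("side",us,z),onplane("top",ut,z))
# handle black mask, top and side
for n,I,(u0,u1,v0,v1) in (("side",S,(262,308,308,352)),("top",T,(424,462,226,266))):
    c=I[v0:v1,u0:u1]; m=(c.max(2)<45).astype(np.uint8)
    k,l,st,ce=cv2.connectedComponentsWithStats(m)
    for i in range(1,k):
        if st[i,4]>30:
            y,x=np.nonzero(l==i); p=np.c_[x+u0,y+v0].astype(np.float32)
            r=cv2.minAreaRect(p); bp=cv2.boxPoints(r)
            cen=p.mean(0); w,V=np.linalg.eigh(np.cov(p.T)); d=V[:,1]; t=(p-cen)@d
            e1=cen+d*t.min();e2=cen+d*t.max()
            print(n,st[i,4],e1,e2,onplane(n,e1,.036),onplane(n,e2,.036))
E
```

```text
stub (array([0.59590689, 0.20439182, 0.15893592]), array([ 0.42419298, -0.10852296,  0.07629304,  0.42193124]))
side [0.59472691 0.20280439]
top [0.59685448 0.20453438]
side 73 325 341 178 187
top 85 290 306 195 211
pivot (array([ 0.54478406, -0.2253984 ,  0.03885719]), array([ 0.50545058, -0.09472384,  0.13096674,  0.63156246]))
[ 0.54365931 -0.22625821] [ 0.54649457 -0.2248081 ]
ring (array([ 0.60611549, -0.23779139,  0.02543558]), array([ 0.41659539, -0.08904984,  0.10551585,  0.53612297]))
[ 0.60514569 -0.23805298] [ 0.6077315  -0.23758186]
side 136 [302.65449726 327.96031515] [273.47408384 317.46176918] [ 0.52154828 -0.20012989] [ 0.45072694 -0.17255494]
side 136 [299.02118927 344.34653461] [265.9586747  343.27444925] [ 0.51472979 -0.24226826] [ 0.43853868 -0.2401597 ]
top 90 [437.57735988 230.85789659] [428.80922215 256.93585516] [ 0.52490424 -0.19821989] [ 0.44986687 -0.16765885]
top 95 [451.96343158 233.94987939] [453.37235882 261.03265178] [ 0.51530967 -0.23912553] [ 0.43736704 -0.23694761]
```

The pliers' yaw is about -0.203, and I'll grip at about (0.495,-0.215). First I'll travel above it.

```bash
python3 -m handwheel '[{"x":-36,"y":-32},{"x":-36,"y":-32},{"x":-36,"y":-32},{"x":-36,"y":-32},{"x":-36,"y":-32},{"x":-36,"y":-32},{"x":-36,"y":-32},{"x":-36,"y":-32},{"x":-36,"y":-32},{"x":-24,"y":-37},{"x":-24,"y":-37},{"x":-24,"y":-37},{"x":-24,"y":-37},{"x":-24,"y":-37},{"x":-24,"y":-37},{"x":-24,"y":-37},{"x":-24,"y":-37},{"x":-24,"y":-37},{"roll":-0.125},{}]' 85
cat >> h.py <<'E'
from scipy.spatial.transform import Rotation as Ro
def pose():
    s=read_state(); R=Ro.from_quat(s["ee_rot"]).as_matrix()
    print("clk",s["clock"],"tcp",s["ee_pos"].round(4),"x-angle",np.arctan2(R[1,0],R[0,0]).round(4),"tilt",R[:2,2].round(4),"q",s["q"].round(3),"F",s["contact_force"].round(2),"w",round(s["grip_width"]*1e3,2)); return s,R
def goto(x,y,z):
    s,R=pose(); print("delta tool mm",(R.T@(np.array([x,y,z])-s["ee_pos"])*1e3).round(1))
E
python3 -c "
from h import *
goto(.495,-.215,.06)
for t in ([222,175],[168,228],[233,243]): print(onplane('top',t,.16))
for t in ([309,100],[359,124],[292,136]): print(onplane('side',t,.16))"
```

```text
clk 0.1 tcp [0.1849 0.5439 0.2305] x-angle 2.8138 tilt [-0.0007 -0.0016] q [ 1.133  0.378  0.08   1.274 -0.     1.461] F [ 0.06 -0.2   0.29] w 85.84
delta tool mm [-538.  -618.3  171.5]
[0.67112375 0.40774507]
[0.52933525 0.54529196]
[0.48700921 0.37348866]
[0.51820434 0.5450585 ]
[0.67378188 0.4196047 ]
[0.4733644  0.36046481]invalid input
```

```bash
python3 -m handwheel '[{"x":-36,"y":-32,"z":0,"roll":0},{"x":-36,"y":-32,"z":0,"roll":0},{"x":-36,"y":-32,"z":0,"roll":0},{"x":-36,"y":-32,"z":0,"roll":0},{"x":-36,"y":-32,"z":0,"roll":0},{"x":-36,"y":-32,"z":0,"roll":0},{"x":-36,"y":-32,"z":0,"roll":0},{"x":-36,"y":-32,"z":0,"roll":0},{"x":-36,"y":-32,"z":0,"roll":0},{"x":-24,"y":-37,"z":0,"roll":0},{"x":-24,"y":-37,"z":0,"roll":0},{"x":-24,"y":-37,"z":0,"roll":0},{"x":-24,"y":-37,"z":0,"roll":0},{"x":-24,"y":-37,"z":0,"roll":0},{"x":-24,"y":-37,"z":0,"roll":0},{"x":-24,"y":-37,"z":0,"roll":0},{"x":-24,"y":-37,"z":0,"roll":0},{"x":-24,"y":-37,"z":0,"roll":0},{"x":0,"y":0,"z":0,"roll":-0.125}]' 85
python3 -c "
from h import *
goto(.495,-.215,.06)"
```

```text
clock: 2.48
ee_pos: [0.4967, -0.2203, 0.2303]
ee_rot: [0.101, 0.995, -0.0, -0.0]
contact_force: [-0.7, 0.7, -0.1]
grip_width: 0.0851
clk 2.475 tcp [ 0.4967 -0.2203  0.2303] x-angle 2.9385 tilt [-0.0005 -0.0002] q [-0.534  0.313 -0.014  1.244 -0.    -0.331] F [-0.69  0.66 -0.08] w 85.06
delta tool mm [  2.6   4.9 170.3]
```

```bash
python3 -m handwheel '[{"x":2.6,"y":4.9,"z":30,"roll":0},{"x":0,"y":0,"z":45,"roll":0},{"x":0,"y":0,"z":35,"roll":0},{"x":0,"y":0,"z":30,"roll":0},{"x":0,"y":0,"z":15,"roll":0},{"x":0,"y":0,"z":0,"roll":0}]' 80
python3 - <<'E'
from h import *
goto(.495,-.215,.014)
S=read_camera("side");T=read_camera("top")
cv2.imwrite("pics/side1.png",S[:,:,::-1])
A=cv2.resize(S[270:375,245:360],None,fx=3.4,fy=3.4,interpolation=cv2.INTER_CUBIC);B=cv2.resize(T[180:285,400:505],None,fx=3.7,fy=3.7,interpolation=cv2.INTER_CUBIC)
h=max(len(A),len(B));pad=lambda c:np.pad(c,((0,h-len(c)),(0,0),(0,0)))
cv2.imwrite("pics/pl1.png",np.hstack([pad(A),pad(B)])[:,:,::-1])
E
```

```text
clock: 3.22
ee_pos: [0.494, -0.2116, 0.0754]
ee_rot: [0.101, 0.995, 0.001, -0.001]
contact_force: [-0.7, 1.4, -0.1]
grip_width: 0.0797
clk 3.225 tcp [ 0.494  -0.2116  0.0754] x-angle 2.9387 tilt [-0.0022  0.0013] q [-0.523  0.404 -0.302  0.868  0.    -0.32 ] F [-0.67  1.45 -0.09] w 79.71
delta tool mm [-1.8 -3.2 61.4]
```

View pics/pl1.png

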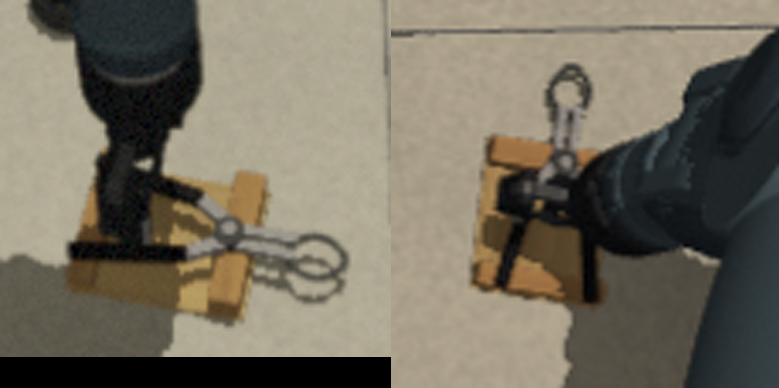

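The gripper is above the handles and the jaws are aligned across them; the fingers in the side crop, around (125,200), straddle the pliers. Next is the descent.

```bash
python3 -m handwheel '[{"x":-1,"y":-2,"z":20,"roll":0},{"x":0,"y":0,"z":20,"roll":0},{"x":0,"y":0,"z":15,"roll":0},{"x":0,"y":0,"z":6,"roll":0},{"x":0,"y":0,"z":0,"roll":0},{"x":0,"y":0,"z":0,"roll":0}]' 80
python3 - <<'E'
from h import *
goto(.495,-.215,.014)
S=read_camera("side")
cv2.imwrite("pics/pl2.png",cv2.resize(S[270:375,245:360],None,fx=5,fy=5,interpolation=cv2.INTER_CUBIC)[:,:,::-1])
E
```

```text
clock: 4.08
ee_pos: [0.4961, -0.2145, 0.016]
ee_rot: [0.101, 0.995, -0.0, 0.001]
contact_force: [0.8, 0.1, -0.1]
grip_width: 0.0803
clk 4.075 tcp [ 0.4961 -0.2145  0.016 ] x-angle 2.9389 tilt [ 0.0012 -0.0006] q [-0.526  0.473 -0.371  0.726  0.    -0.323] F [ 0.78  0.12 -0.1 ] w 80.31
delta tool mm [ 1.  -0.7  2. ]
```

View pics/pl2.png

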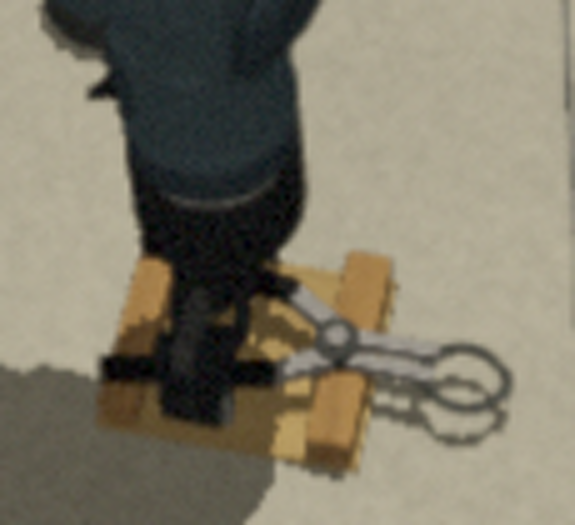

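The near finger, at crop (200,370), sits outside the near handle and between the battens. Close in stages.

```bash
python3 -m handwheel '[{"x":0.8,"y":-0.5,"z":2,"roll":0},{"x":0,"y":0,"z":0,"roll":0},{"x":0,"y":0,"z":0,"roll":0},{"x":0,"y":0,"z":0,"roll":0}]' 56; python3 -m handwheel '[{"x":0,"y":0,"z":0,"roll":0},{"x":0,"y":0,"z":0,"roll":0},{"x":0,"y":0,"z":0,"roll":0},{"x":0,"y":0,"z":0,"roll":0}]' 46;  python3 -m handwheel '[{"x":0,"y":0,"z":0,"roll":0},{"x":0,"y":0,"z":0,"roll":0},{"x":0,"y":0,"z":0,"roll":0},{"x":0,"y":0,"z":0,"roll":0}]' 42
python3 - <<'E'
from h import *
pose()
S=read_camera("side")
cv2.imwrite("pics/pl3.png",cv2.resize(S[270:375,245:360],None,fx=5,fy=5,interpolation=cv2.INTER_CUBIC)[:,:,::-1])
E
```

```text
clock: 4.62
ee_pos: [0.495, -0.2149, 0.0141]
ee_rot: [0.101, 0.995, -0.0, 0.001]
contact_force: [-1.4, 0.9, 4.2]
grip_width: 0.0563
clock: 5.12
ee_pos: [0.4952, -0.2152, 0.0148]
ee_rot: [0.101, 0.995, -0.001, 0.001]
contact_force: [-2.6, 0.4, 9.6]
grip_width: 0.0461
clock: 5.62
ee_pos: [0.4953, -0.215, 0.015]
ee_rot: [0.101, 0.995, -0.0, 0.001]
contact_force: [-2.5, 1.3, 11.4]
grip_width: 0.0421
clk 5.625 tcp [ 0.4953 -0.215   0.015 ] x-angle 2.9387 tilt [ 0.0019 -0.001 ] q [-0.527  0.472 -0.374  0.722  0.    -0.324] F [-2.47  1.27 11.45] w 42.05
```

View pics/pl3.png

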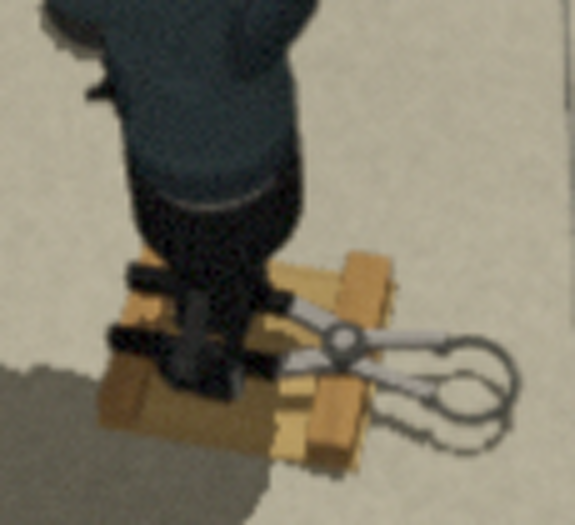

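The handles are parallel and the ring is spread (crop (465,380)). I'll check that the grip is against the stop.

```bash
python3 -m handwheel '[{"x":0,"y":0,"z":0,"roll":0},{"x":0,"y":0,"z":0,"roll":0},{"x":0,"y":0,"z":0,"roll":0}]' 39; python3 -m handwheel '[{"x":0,"y":0,"z":-3,"roll":0},{"x":0,"y":0,"z":-5,"roll":0},{"x":0,"y":0,"z":-8,"roll":0},{"x":0,"y":0,"z":-10,"roll":0},{"x":0,"y":0,"z":-10,"roll":0},{"x":0,"y":0,"z":0,"roll":0},{"x":0,"y":0,"z":0,"roll":0}]'
python3 - <<'E'
from h import *
pose()
S=read_camera("side");T=read_camera("top")
A=cv2.resize(S[250:375,245:360],None,fx=3.4,fy=3.4,interpolation=cv2.INTER_CUBIC);B=cv2.resize(T[180:285,400:505],None,fx=3.7,fy=3.7,interpolation=cv2.INTER_CUBIC)
h=max(len(A),len(B));pad=lambda c:np.pad(c,((0,h-len(c)),(0,0),(0,0)))
cv2.imwrite("pics/pl4.png",np.hstack([pad(A),pad(B)])[:,:,::-1])
E
```

```text
clock: 6.05
ee_pos: [0.4953, -0.215, 0.0154]
ee_rot: [0.101, 0.995, -0.0, 0.001]
contact_force: [-4.1, 2.7, 14.7]
grip_width: 0.0401
clock: 6.92
ee_pos: [0.4946, -0.2145, 0.0493]
ee_rot: [0.101, 0.995, 0.0, 0.0]
contact_force: [-0.2, 0.1, -1.7]
grip_width: 0.0404
clk 6.925 tcp [ 0.4946 -0.2145  0.0493] x-angle 2.9388 tilt [0.0001 0.    ] q [-0.527  0.432 -0.335  0.804  0.    -0.324] F [-0.17  0.11 -1.73] w 40.37
```

View pics/pl4.png

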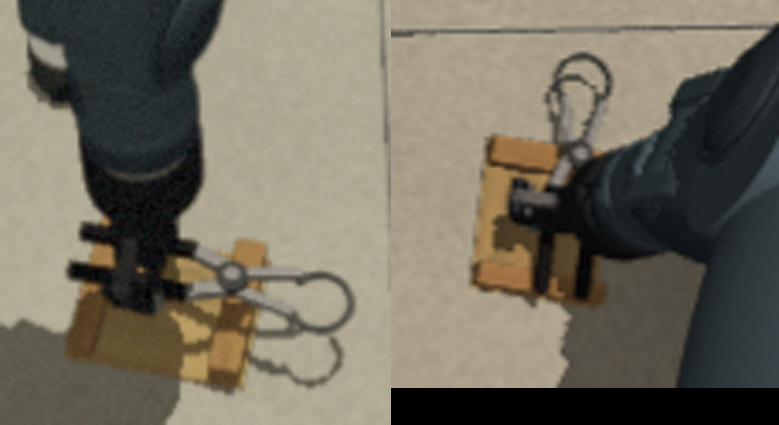

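The pliers lifted cleanly: 1.7 N matches their weight and the ring is spread, at side crop (320,300). Now rise, turn and carry over to the stub.

```bash
python3 -m handwheel '[{"x":0,"y":0,"z":-20,"roll":0},{"x":0,"y":0,"z":-40,"roll":0},{"x":0,"y":0,"z":-40,"roll":0},{"x":0,"y":0,"z":-30,"roll":0},{"x":0,"y":0,"z":-15,"roll":0},{"x":0,"y":0,"z":0,"roll":-0.07},{"x":0,"y":0,"z":0,"roll":-0.12},{"x":0,"y":0,"z":0,"roll":-0.12},{"x":0,"y":0,"z":0,"roll":-0.12},{"x":0,"y":0,"z":0,"roll":-0.12},{"x":0,"y":0,"z":0,"roll":0}]'
python3 -c "
from h import *
goto(.4926,.1667,.195)"
```

```text
clock: 8.4
ee_pos: [0.4939, -0.2142, 0.1931]
ee_rot: [-0.172, 0.985, 0.001, -0.001]
contact_force: [-0.2, 0.2, -2.5]
grip_width: 0.0399
clk 8.4 tcp [ 0.4939 -0.2142  0.1931] x-angle -2.7958 tilt [-0.0019  0.0012] q [-0.527  0.318 -0.103  1.151  0.    -0.873] F [-0.23  0.23 -2.5 ] w 39.89
delta tool mm [-127.8  358.8   -1.4]
```

```bash
python3 -m handwheel '[{"x":-4,"y":10,"z":0,"roll":0},{"x":-9,"y":25,"z":0,"roll":0},{"x":-13,"y":37,"z":0,"roll":0},{"x":-14,"y":39,"z":0,"roll":0},{"x":-14,"y":39,"z":0,"roll":0},{"x":-14,"y":39,"z":0,"roll":0},{"x":-14,"y":39,"z":0,"roll":0},{"x":-14,"y":39,"z":0,"roll":0},{"x":-14,"y":39,"z":0,"roll":0},{"x":-10,"y":30,"z":0,"roll":0},{"x":-6,"y":17,"z":0,"roll":0},{"x":-1.8,"y":5.8,"z":-2,"roll":0},{"x":0,"y":0,"z":0,"roll":0},{"x":0,"y":0,"z":0,"roll":0},{"x":0,"y":0,"z":0,"roll":0}]'
python3 - <<'E'
from h import *
pose()
S=read_camera("side");T=read_camera("top")
cv2.imwrite("pics/side5.png",S[:,:,::-1]);cv2.imwrite("pics/top5.png",T[:,:,::-1])
E
```

```text
clock: 10.28
ee_pos: [0.4928, 0.1655, 0.1963]
ee_rot: [-0.172, 0.985, -0.0, -0.0]
contact_force: [-0.2, 0.2, -2.3]
grip_width: 0.0399
clk 10.275 tcp [0.4928 0.1655 0.1963] x-angle -2.7958 tilt [-0.0001 -0.0002] q [ 0.202  0.279 -0.15   1.142 -0.    -0.144] F [-0.2   0.2  -2.34] w 39.86
```

View pics/side5.png

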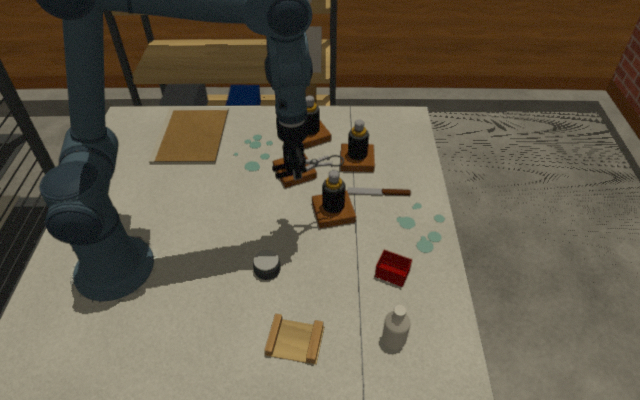

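View pics/top5.png

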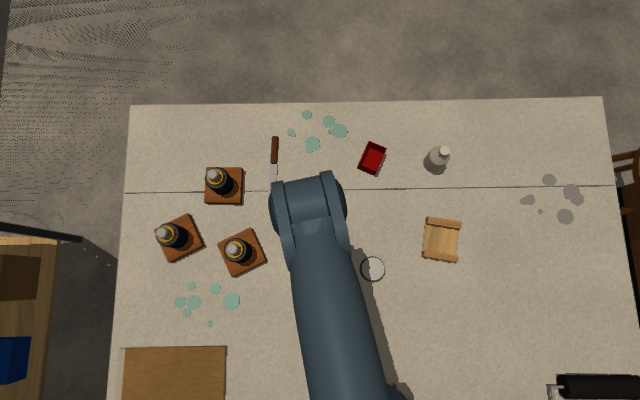

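In the side view the ring is at about (333,160), near the stub and higher than it. In the top view the wrist blocks the stub, so I'll turn the pliers to a yaw of about 1.0, so that both cameras can see the ring.

```bash
python3 - <<'E'
from h import *
S=cv2.imread("pics/side5.png")
cv2.imwrite("pics/side5c.png",cv2.resize(S[130:215,265:375],None,fx=7,fy=7,interpolation=cv2.INTER_CUBIC))
# target for yaw 1.0
st=np.array([.5959,.2044]); L=.110
for th in (.9,1.0): print(th,st-L*np.array([np.cos(th),np.sin(th)]))
goto(.5365,.1118,.1963)
E
```

```text
0.9 [0.5275229  0.11823404]
1.0 [0.53646675 0.11183819]
clk 10.375 tcp [0.4927 0.1657 0.1963] x-angle -2.7955 tilt [-0. -0.] q [ 0.202  0.279 -0.15   1.142 -0.    -0.144] F [-0.38  0.11 -2.45] w 40.21
delta tool mm [-22.9 -65.6  -0. ]
```

View pics/side5c.png

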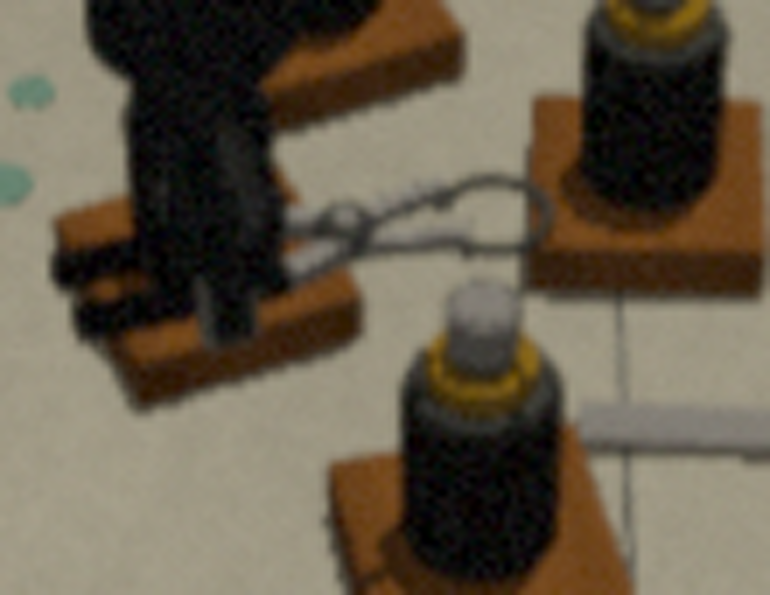

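```bash
python3 -m handwheel '[{"x":-5,"y":-14,"z":0,"roll":0},{"x":-9,"y":-26,"z":0,"roll":0},{"x":-8.9,"y":-25.6,"z":0,"roll":-0.05},{"x":0,"y":0,"z":0,"roll":-0.12},{"x":0,"y":0,"z":0,"roll":-0.12},{"x":0,"y":0,"z":0,"roll":-0.12},{"x":0,"y":0,"z":0,"roll":-0.12},{"x":0,"y":0,"z":0,"roll":-0.08},{"x":0,"y":0,"z":0,"roll":-0.04},{"x":0,"y":0,"z":0,"roll":0},{"x":0,"y":0,"z":0,"roll":0}]'
python3 - <<'E'
from h import *
pose()
S=read_camera("side");T=read_camera("top")
cv2.imwrite("pics/side6.png",S[:,:,::-1]);cv2.imwrite("pics/top6.png",T[:,:,::-1])
A=cv2.resize(S[130:215,290:380],None,fx=4.4,fy=4.4,interpolation=cv2.INTER_CUBIC);B=cv2.resize(T[160:240,255:335],None,fx=5,fy=5,interpolation=cv2.INTER_CUBIC)
h=max(len(A),len(B));pad=lambda c:np.pad(c,((0,h-len(c)),(0,0),(0,0)))
cv2.imwrite("pics/c6.png",np.hstack([pad(A),pad(B)])[:,:,::-1])
E
```

```text
clock: 11.75
ee_pos: [0.5368, 0.112, 0.1963]
ee_rot: [-0.478, 0.879, -0.0, 0.0]
contact_force: [-0.1, -0.1, -1.4]
grip_width: 0.0396
clk 11.75 tcp [0.5368 0.112  0.1963] x-angle -2.1455 tilt [ 0.0002 -0.0001] q [ 0.09   0.335 -0.072  1.164 -0.    -0.906] F [-0.1  -0.14 -1.42] w 39.65
```

View pics/c6.png

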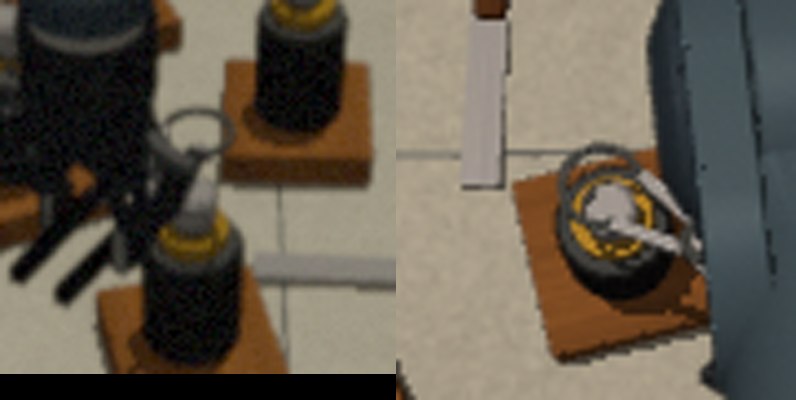

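Both views now show the ring: side crop (197,130), top crop (605,195). I'll overlay model circles for the ring and the roller to measure both.

```bash
cat >> h.py <<'E'
def circ(c,r,tilt=None,n=72):
    a=np.linspace(0,2*np.pi,n); return np.c_[c[0]+r*np.cos(a),c[1]+r*np.sin(a),np.full(n,c[2])]
def draw(n,I,box,k,sets):
    u0,u1,v0,v1=box; c=cv2.resize(np.ascontiguousarray(I[v0:v1,u0:u1]),None,fx=k,fy=k,interpolation=cv2.INTER_CUBIC)
    for pts,col in sets:
        p=((proj(n,pts)+.5-[u0,v0])*k-.5)
        cv2.polylines(c,[np.round(p*8).astype(np.int32)],False,col,1,cv2.LINE_AA,3)
    return c
def hst(*L):
    h=max(map(len,L)); return np.hstack([np.pad(c,((0,h-len(c)),(0,0),(0,0))) for c in L])
E
python3 - <<'E'
from h import *
S=cv2.imread("pics/side6.png");T=cv2.imread("pics/top6.png")
ring=np.array([.5962,.2046,.2068])
b={"side":[-.0012,-.0016],"top":[.0009,.0001]}
def sets(n):
    st=np.r_[np.array([.5959,.2044])+b[n],0]; rg=ring+np.r_[b[n],0]*1
    return [(circ(rg,.023),(0,255,0)),(circ(rg,.0175),(0,255,0)),(circ(st+[0,0,.16],.012),(0,0,255)),(circ(st+[0,0,.13],.023),(255,0,255)),(circ(st+[0,0,.118],.030),(255,255,0))]
cv2.imwrite("pics/o6.png",hst(draw("side",S,(310,360,145,200),8,sets("side")),draw("top",T,(275,325,180,230),8,sets("top"))))
E
```

```text
(no output)
```

View pics/o6.png

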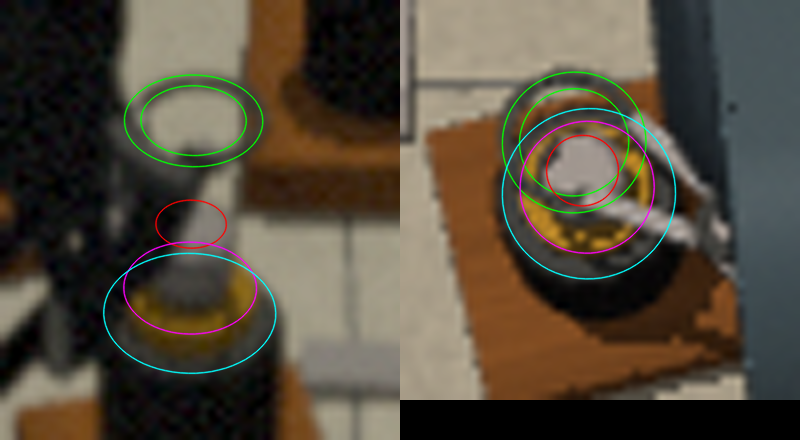

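The top overlay fits well, but the side overlay of the collar looks off vertically. I'll check the roller model on the first, unoccluded pictures.

```bash
python3 - <<'E'
from h import *
S=cv2.imread("pics/side0.png");T=cv2.imread("pics/top0.png")
def sets(n,p):
    st=np.r_[p,0]
    return [(circ(st+[0,0,z],r),c) for z,r,c in ((.16,.012,(0,0,255)),(.157,.015,(0,128,255)),(.13,.015,(0,255,0)),(.13,.023,(255,0,255)),(.118,.023,(255,0,255)),(.118,.03,(255,255,0)),(.114,.033,(255,255,255)),(.03,.033,(255,255,255)))]
p=[.5959,.2044]
cv2.imwrite("pics/o0.png",hst(draw("side",S,(310,360,160,220),8,sets("side",p)),draw("top",T,(275,325,180,230),8,sets("top",p))))
E
```

```text
(no output)
```

View pics/o0.png

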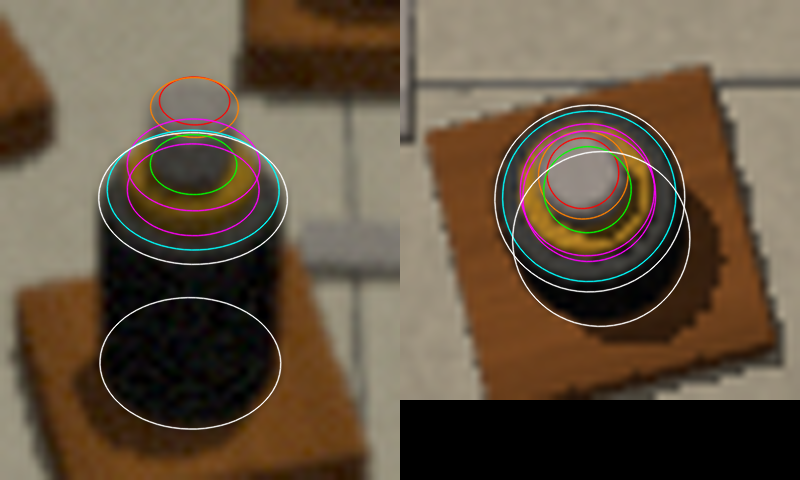

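Without the per-camera offsets, the roller model at (0.5959,0.2044) fits both first pictures within about 1 mm. Now the ring.

```bash
python3 - <<'E'
from h import *
S=cv2.imread("pics/side6.png");T=cv2.imread("pics/top6.png")
ring=np.array([.5962,.2046,.2068])
s=[(circ(ring,.023),(0,255,0)),(circ(ring,.0175),(0,255,0))]
b1=(318,348,145,175);b2=(282,312,182,212)
A=hst(draw("side",S,b1,13,[]),draw("top",T,b2,13,[]));B=hst(draw("side",S,b1,13,s),draw("top",T,b2,13,s))
cv2.imwrite("pics/o6b.png",cv2.resize(np.vstack([A,B]),(600,600)))
E
```

```text
(no output)
```

View pics/o6b.png

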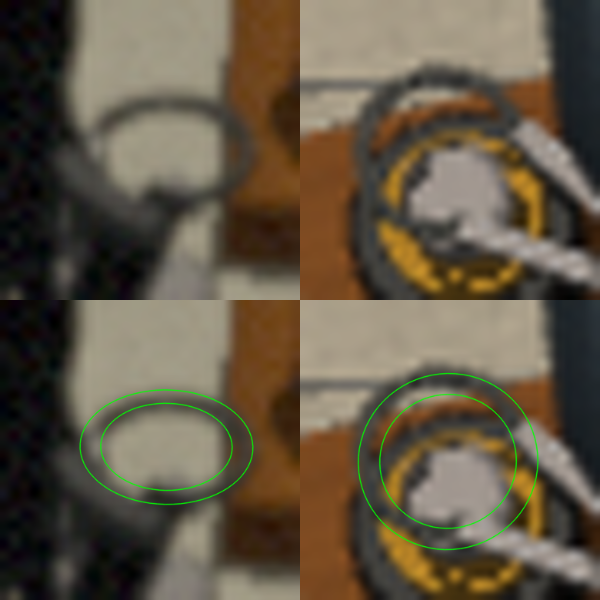

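The ring is about 1 mm too far in +x and perhaps 2 mm lower than predicted. I'll correct, lower it to just above the stub end, and look again.

```bash
python3 -m handwheel '[{"x":0.9,"y":1,"z":5,"roll":0},{"x":0,"y":0,"z":10,"roll":0},{"x":0,"y":0,"z":10,"roll":0},{"x":0,"y":0,"z":5,"roll":0},{"x":0,"y":0,"z":0,"roll":0},{"x":0,"y":0,"z":0,"roll":0},{"x":0,"y":0,"z":0,"roll":0}]'
cat > look.py <<'E'
import sys
from h import *
tag=sys.argv[1]; ring=np.array([float(a) for a in sys.argv[2:5]])
pose()
S=read_camera("side")[:,:,::-1];T=read_camera("top")[:,:,::-1]
cv2.imwrite(f"pics/side{tag}.png",S);cv2.imwrite(f"pics/top{tag}.png",T)
s=[(circ(ring,.023),(0,255,0)),(circ(ring,.0175),(0,255,0))]
st=np.array([.5959,.2044,0]); s+=[(circ(st+[0,0,.16],.012),(0,0,255)),(circ(st+[0,0,.157],.015),(0,0,255)),(circ(st+[0,0,.13],.023),(255,0,255))]
b1=(318,348,155,190);b2=(282,312,185,220)
A=hst(draw("side",S,b1,12,[]),draw("top",T,b2,12,[]));B=hst(draw("side",S,b1,12,s),draw("top",T,b2,12,s))
cv2.imwrite(f"pics/o{tag}.png",cv2.resize(np.vstack([A,B]),(514,600)) if 0 else cv2.resize(np.hstack([A,B]),(800,233)) if 0 else cv2.resize(np.vstack([A,B]),(510,595),interpolation=cv2.INTER_AREA))
E
python3 look.py 7 .5959 .2044 .1748
```

```text
clock: 12.72
ee_pos: [0.5355, 0.1123, 0.1667]
ee_rot: [-0.478, 0.878, -0.0, 0.0]
contact_force: [0.3, 0.1, -1.8]
grip_width: 0.04
clk 12.725 tcp [0.5355 0.1123 0.1667] x-angle -2.1444 tilt [0.0009 0.0002] q [ 0.091  0.347 -0.133  1.09   0.    -0.907] F [ 0.28  0.06 -1.8 ] w 40.0
```

View pics/o7.png

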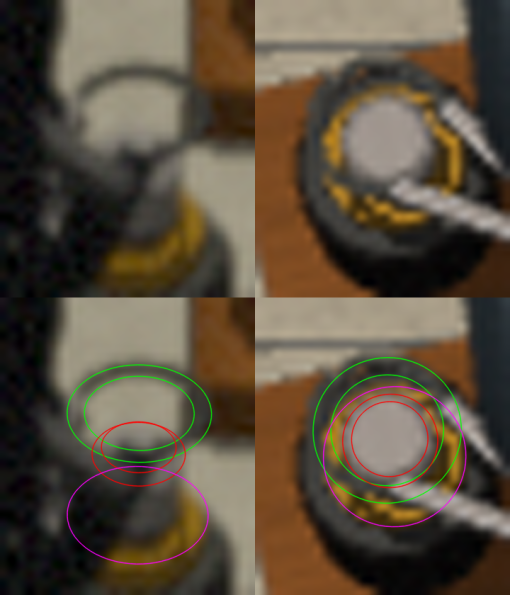

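The ring model fits both views within about 1 mm and the ring looks centred on the stub: top crop stub (388,140), ring outer left edge about 313. I'll lower slowly and watch the forces.

```bash
for i in 1; do python3 -m handwheel '[{"x":0,"y":0,"z":3,"roll":0},{"x":0,"y":0,"z":4,"roll":0},{"x":0,"y":0,"z":3,"roll":0},{"x":0,"y":0,"z":2,"roll":0},{"x":0,"y":0,"z":0,"roll":0},{"x":0,"y":0,"z":0,"roll":0}]'; done; python3 -c "
from h import *
pose()"; python3 -m handwheel '[{"x":0,"y":0,"z":3,"roll":0},{"x":0,"y":0,"z":4,"roll":0},{"x":0,"y":0,"z":3,"roll":0},{"x":0,"y":0,"z":2,"roll":0},{"x":0,"y":0,"z":0,"roll":0},{"x":0,"y":0,"z":0,"roll":0}]'; python3 look.py 8 .5959 .2044 .151
```

```text
clock: 13.58
ee_pos: [0.5353, 0.1122, 0.1544]
ee_rot: [-0.478, 0.878, -0.0, 0.0]
contact_force: [0.3, 0.6, -2.2]
grip_width: 0.04
clk 13.575 tcp [0.5353 0.1122 0.1544] x-angle -2.1443 tilt [0.0002 0.0001] q [ 0.091  0.354 -0.155  1.061  0.    -0.907] F [ 0.29  0.62 -2.19] w 39.95
clock: 14.32
ee_pos: [0.5352, 0.1123, 0.1424]
ee_rot: [-0.478, 0.878, 0.0, 0.0]
contact_force: [-0.3, -0.4, -3.0]
grip_width: 0.04
clk 14.325 tcp [0.5352 0.1123 0.1424] x-angle -2.1443 tilt [0.0002 0.0001] q [ 0.091  0.362 -0.176  1.033  0.    -0.907] F [-0.29 -0.44 -3.04] w 39.96
```

View pics/o8.png

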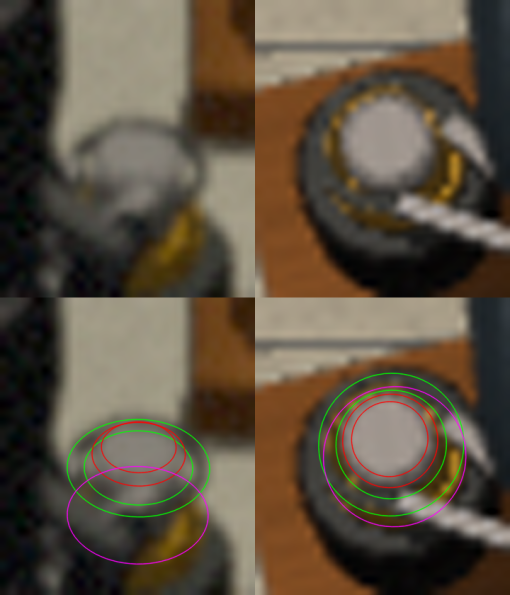

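The ring is around the stub with no side force: side ring is centred at 138.5 and the stub at 140. Continue down.

```bash
python3 -m handwheel '[{"x":0,"y":0,"z":3,"roll":0},{"x":0,"y":0,"z":4,"roll":0},{"x":0,"y":0,"z":3,"roll":0},{"x":0,"y":0,"z":2,"roll":0},{"x":0,"y":0,"z":0,"roll":0},{"x":0,"y":0,"z":0,"roll":0}]';  python3 -m handwheel '[{"x":0,"y":0,"z":1.5,"roll":0},{"x":0,"y":0,"z":1.5,"roll":0},{"x":0,"y":0,"z":0,"roll":0},{"x":0,"y":0,"z":0,"roll":0}]'; python3 look.py 9 .5959 .2044 .1365
```

```text
clock: 15.18
ee_pos: [0.5353, 0.1122, 0.1304]
ee_rot: [-0.478, 0.878, -0.0, 0.0]
contact_force: [0.0, 0.6, -1.5]
grip_width: 0.0399
clock: 15.68
ee_pos: [0.5352, 0.1122, 0.1273]
ee_rot: [-0.478, 0.878, 0.0, 0.0]
contact_force: [-0.1, -0.3, -1.0]
grip_width: 0.0397
clk 15.675 tcp [0.5352 0.1122 0.1273] x-angle -2.1443 tilt [-0.      0.0001] q [ 0.091  0.373 -0.201  0.997  0.    -0.907] F [-0.05 -0.34 -0.99] w 39.71
```

View pics/o9.png

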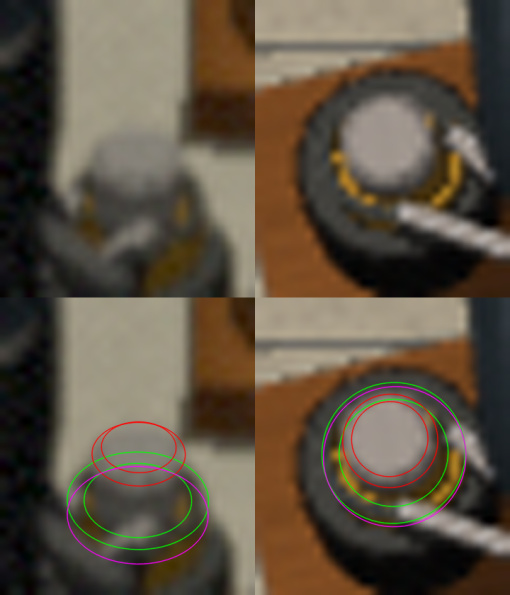

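The ring sits evenly round the stub: yellow slivers show on both sides, at side crop 90 and 182. I'll feel for the collar gently in 1 mm steps to fix the height.

```bash
python3 -m handwheel '[{"x":0,"y":0,"z":1,"roll":0},{"x":0,"y":0,"z":0,"roll":0},{"x":0,"y":0,"z":0,"roll":0}]';python3 -m handwheel '[{"x":0,"y":0,"z":1,"roll":0},{"x":0,"y":0,"z":0,"roll":0},{"x":0,"y":0,"z":0,"roll":0}]';python3 -m handwheel '[{"x":0,"y":0,"z":1,"roll":0},{"x":0,"y":0,"z":0,"roll":0},{"x":0,"y":0,"z":0,"roll":0}]'
```

```text
clock: 16.15
ee_pos: [0.5352, 0.1122, 0.1263]
ee_rot: [-0.478, 0.878, 0.0, 0.0]
contact_force: [-0.2, -0.2, -1.5]
grip_width: 0.0401
clock: 16.52
ee_pos: [0.5352, 0.1122, 0.1253]
ee_rot: [-0.478, 0.878, 0.0, -0.0]
contact_force: [-0.0, -0.2, -2.2]
grip_width: 0.04
clock: 16.9
ee_pos: [0.5352, 0.1122, 0.1243]
ee_rot: [-0.478, 0.878, 0.0, 0.0]
contact_force: [-0.3, -0.5, -1.8]
grip_width: 0.0404
```

```bash
python3 -m handwheel '[{"x":0,"y":0,"z":0.7,"roll":0},{"x":0,"y":0,"z":0,"roll":0},{"x":0,"y":0,"z":0,"roll":0}]'; python3 -c "
from h import *
print(read_state()['moment'])"; python3 -m handwheel '[{"x":0,"y":0,"z":0.7,"roll":0},{"x":0,"y":0,"z":0,"roll":0},{"x":0,"y":0,"z":0,"roll":0}]'; python3 look.py 10 .5959 .2044 .1325;python3 -c "
from h import *
print(read_state()['moment'])"
```

```text
clock: 17.27
ee_pos: [0.5352, 0.1122, 0.1236]
ee_rot: [-0.478, 0.878, 0.0, 0.0]
contact_force: [0.6, -0.2, -1.2]
grip_width: 0.04
[-0.04289135  0.01220135  0.05964681]
clock: 17.65
ee_pos: [0.5351, 0.1122, 0.1229]
ee_rot: [-0.478, 0.878, 0.0, -0.0]
contact_force: [0.5, 0.0, -2.4]
grip_width: 0.0399
clk 17.65 tcp [0.5351 0.1122 0.1229] x-angle -2.1443 tilt [-0.0001  0.0001] q [ 0.091  0.377 -0.208  0.986  0.    -0.907] F [ 0.46  0.01 -2.42] w 39.9
[-0.04859751  0.05617861  0.03230256]
```

View pics/o10.png

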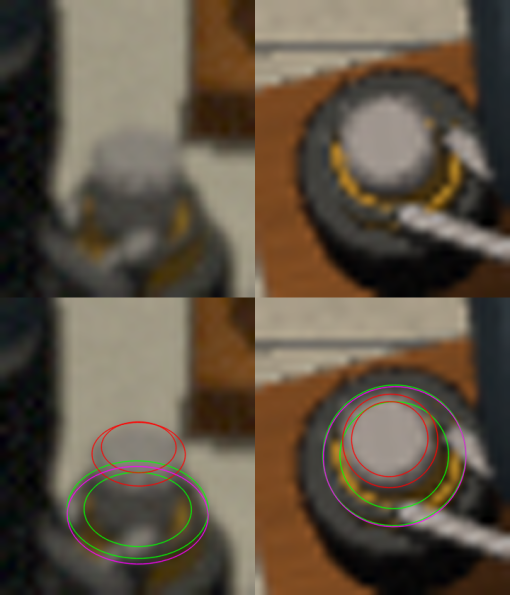

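```bash
python3 -m handwheel '[{"x":0,"y":0,"z":0.7,"roll":0},{"x":0,"y":0,"z":0,"roll":0},{"x":0,"y":0,"z":0,"roll":0}]';  python3 -m handwheel '[{"x":0,"y":0,"z":0.7,"roll":0},{"x":0,"y":0,"z":0,"roll":0},{"x":0,"y":0,"z":0,"roll":0}]'
```

```text
clock: 18.12
ee_pos: [0.5352, 0.1123, 0.1222]
ee_rot: [-0.478, 0.878, 0.0, 0.0]
contact_force: [-0.1, -0.5, -2.3]
grip_width: 0.0399
clock: 18.5
ee_pos: [0.5353, 0.1122, 0.1216]
ee_rot: [-0.478, 0.878, -0.0, 0.0]
contact_force: [-0.3, 0.2, -1.4]
grip_width: 0.0399
```

```bash
python3 -c "
from h import *
print(read_state()['moment'])"
```

```text
[-0.0943868   0.01390001  0.01100953]
```

```bash
python3 -m handwheel '[{"x":0,"y":0,"z":0.7,"roll":0},{"x":0,"y":0,"z":0,"roll":0},{"x":0,"y":0,"z":0,"roll":0}]';  python3 -c "
from h import *
print(read_state()['moment'])"; python3 -m handwheel '[{"x":0,"y":0,"z":0.7,"roll":0},{"x":0,"y":0,"z":0,"roll":0},{"x":0,"y":0,"z":0,"roll":0}]';  python3 -c "
from h import *
print(read_state()['moment'])"
```

```text
clock: 18.88
ee_pos: [0.5353, 0.1122, 0.121]
ee_rot: [-0.478, 0.878, -0.0, 0.0]
contact_force: [-1.0, -1.6, 0.1]
grip_width: 0.04
[-0.01365479  0.0552717   0.01032573]
clock: 19.25
ee_pos: [0.5353, 0.1122, 0.1203]
ee_rot: [-0.478, 0.878, -0.0, 0.0]
contact_force: [-1.3, -1.3, 2.9]
grip_width: 0.0402
[-0.06397253  0.07431034 -0.03969279]
```

Contact with the collar came at TCP z of about 0.1213, which puts the ring 10.2 mm above TCP (nominal 10.5). Back up 3.5 mm and check.

```bash
python3 -m handwheel '[{"x":0,"y":0,"z":-1.5,"roll":0},{"x":0,"y":0,"z":-1.5,"roll":0},{"x":0,"y":0,"z":-0.5,"roll":0},{"x":0,"y":0,"z":0,"roll":0},{"x":0,"y":0,"z":0,"roll":0},{"x":0,"y":0,"z":0,"roll":0}]'; python3 look.py 11 .5959 .2044 .134; python3 - <<'E'
from h import *
S=cv2.imread("pics/side11.png");T=cv2.imread("pics/top11.png")
cv2.imwrite("pics/c11.png",hst(draw("side",S,(305,355,160,200),8,[]),draw("top",T,(280,328,180,220),8,[])))
E
```

```text
clock: 20.0
ee_pos: [0.5351, 0.1122, 0.1235]
ee_rot: [-0.478, 0.878, 0.0, -0.0]
contact_force: [-0.2, 0.2, -1.7]
grip_width: 0.0403
clk 20.0 tcp [0.5351 0.1122 0.1235] x-angle -2.1444 tilt [-0.0002  0.0001] q [ 0.091  0.376 -0.207  0.988  0.    -0.907] F [-0.19  0.16 -1.65] w 40.27
```

View pics/o11.png

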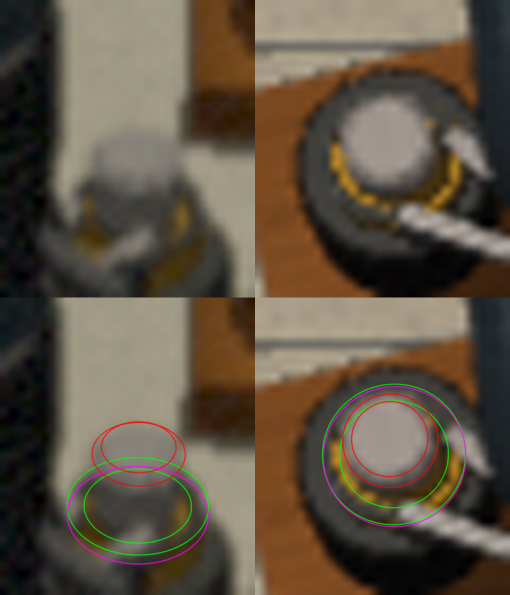

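View pics/c11.png

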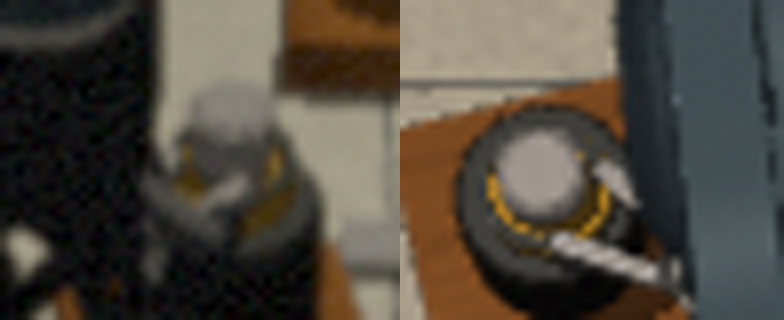

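The wrist force is back to the pliers' weight alone with almost no side force. The ring shows a yellow gap on both sides of the neck and sits at about z 0.134. Handing in.

```bash
python3 -c "
from h import *
pose(); sign_off(); pose()"
```

```text
clk 20.1 tcp [0.5351 0.1123 0.1236] x-angle -2.1443 tilt [-0.0001  0.0001] q [ 0.091  0.376 -0.207  0.988  0.    -0.907] F [-0.78 -0.42 -0.83] w 40.06
the job is handed in; nothing more can be done
the job is handed in; nothing more can be done
```

I handed the job in at 20.1 s of the 48 s allowed, with the pliers still held squeezed and the ring spread in the groove of the right-most roller's stub. There is no verdict to confirm it.

I gripped the pliers 50 mm behind the pivot and closed until the fingers stopped at about 40 mm. I then lifted them off the rest and carried them to the roller farthest to the robot's right. There I turned them to a yaw of about 1.0 rad so both cameras could see the ring. I lowered the ring over the stub, touched the collar lightly (about 3 to 5 N) to fix the height, and backed up 3.5 mm.

**Last checks:**
- **Height:** the collar touch puts the ring's centre at about z 0.134 m; the groove is at 0.1335 m.
- **Hanging free:** after backing up, the wrist force returned to the pliers' weight alone, about -1.7 N, with side forces of about 0.2 N. The reading just before handing in was noisier: side components of -0.8 and -0.4 N, and -0.8 N vertical.
- **Centring:** both views show a gap on the two sides of the neck. The ring passed the stub without a noticeable force, so I take it to be within about 2.5 mm of the axis.
- **Level:** the tool was vertical within 0.001 rad. I inferred the pliers' own tilt only from the collar height, which was 0.3 mm from nominal.

**Disagreements and gaps:**
- The two cameras differed by about 2 mm on absolute positions, so I judged the ring against the stub directly.
- The fingers read 40 mm where the handles should stop at 43 mm; I put this down to give in the pads or handles.
- The bystanders looked undisturbed in the mid-task pictures, but I did not measure them again at the end.

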